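# Shut the block mixer and set its press-turn selector

## Robot

A 6-joint arm with a two-finger parallel gripper is mounted at the origin on the work surface. World frame = base frame: x ahead of the robot, y to its left, z up, the work surface at z = 0. Lengths are in m, angles in rad, forces in N, time in s.
With the tool pointing down it reaches from about 0.3 to 0.875 m from the base axis. Payload 6.4 kg.
Tool frame: the origin (TCP) lies midway between the tips of the shut fingers; the grasp point (between the pads) lies 19 mm behind it; z points along the fingers, y is the line along which they close (so a half turn about z gives the same grasp; the last joint's range is limited). The gripper opens to 85 mm and grips with 20 to 120 N. Pads are 22 mm wide; open, the fingers measure 114 mm over their backs; the gripper's body (76 mm by 85 mm) begins 54 mm behind the grasp point. The pads swing forward as they close: fully open they stand 13 mm farther back than shut.
Start: joints at [-0.206, 0.181, 1.607, -0, 1.354, -0.206], TCP at [0.575, 0, 0.231] pointing down, gripper open.
Joint ranges: [-2.99, 2.99], [-0.89, 2.07], [0.3, 2.58], [-1.14, 4.28], [0, 2.63], [-3.12, 3.12]. Speed limits (rad/s): [2.57, 2.57, 3.01, 3.14, 3.14, 3.14].

## Interface

Orientations are given as a unit quaternion [w, x, y, z].
In Python, from bench import * gives the robot as it stands.
- The arm moves only by the tool play_rows, never from a script. Its argument "plan" is a list of rows, each a list of 3 entries, a list of its own where there are three numbers: the finger opening in mm, from 0 to 85.4, then the shift along the tool's x, y, z normalised to -1 to 1, where 1 is 40 cm, then the turn about the tool's z normalised to -1 to 1, where 1 is pi rad. A call has 1 to 10 rows; each row is the pose to reach, as a shift and turn from the pose commanded when the call began, along the tool's axes at that moment, turning the shorter way round; what a row does not reach only later rows make up. A row lasts 1/10 s, in which the tool goes at most 50 mm and 8.59 degrees, less where a joint would pass 70% of its speed; a pose out of reach is approached as far as the arm can. A call with a number of a shift or a turn outside -1 to 1 is refused whole. A call with a gripper value outside its range is refused whole. The fingers move at their own pace and stop on an object; the grip force is fixed at half the most. Time passes only in rows, so rows that repeat a pose let the fingers close. It gives the time, the measured TCP pose, the force, the opening and the grip force at its end, in the units of the state.
- get_obs(): the state, without advancing time (a new reading comes with each control period).
- camera(name): name is "scene" or "side" or "wrist"; returns a dict with "image" (384x512x3 uint8, red, green, blue), "range_z" (384x512 float32, m along the optical axis (not along the pixel's ray), 0 where there is no reading), "intrinsics" (3x3 intrinsics, pixels), "rvec" (rotation vector, rad) and "tvec" (3), from world to camera coordinates, as OpenCV has them; the wrist camera has in their place "T_tool_cam" (4x4, takes a point from camera to tool coordinates, whose origin is the TCP and whose axes are the flange's). Camera axes: x right, y down, z forward; pixel columns grow to the right and rows downward; lengths in m; the calibration is good to about 2 mm. A picture is of the moment at which its call begins: read the wrist's pose just before it.
- hand_in(): hands the job in; it is judged then, once.
Trained networks look in a picture, given as the dict that the camera call returned (one of the last four; its "shot" number tells which), for a name from the list of things; names that differ only in an ending like _2 or _b are one class to them, and where a whole thing is asked for, a point or a joint stands for the part that bears it (a point fixed in the world has none). Each returns a list of dicts, best first, with "conf" (0 to 1); they miss things now and then, are a little off and sometimes report something else, mostly with a low value. They report only what shows in the picture. A call takes as long as a camera call.
- search_frame(picture, label): "rect" ([centre column, centre row, width, height] in pixels, round what is visible of it).
- masks_of(picture, label): "mask" (384x512 bool, what is visible of it) and "rect" ([centre column, centre row, width, height] in pixels, round what is visible of it).
The state is a dict: "time_s": time; "q": joint angles; "dq": joint speeds; "joint_efforts": joint torques, N m; "eef_pos": TCP position; "eef_rot": TCP orientation; "wrist_force": force on the tool from outside, world axes, zero at the start; "torque": the same for the moment, N m; "opening": opening from 0.0 (shut) to 1.0 (fully open); "grasp_force": force on a finger pad.
Only numpy, scipy, OpenCV 4.12 (cv2) and the standard library are available. Lean on these libraries where they do the work, as an engineer would, in place of code of your own. Each camera call takes 0.05 s, during which the arm holds its last target. There are 200 camera calls.

## Task

Lower the open lid of the block mixer gently until it is fully shut, without slamming it. Then press the mixer's selector knob down first (do not force it round against its catch), turn it clockwise as far as the stop set by the collar's raised tab, and let it spring fully back up there with its nose pointing at the tab. Leave the bottle, dishes, tube rack and beaker around it standing where they are.

Things in the scene. Friction and masses are not known exactly. Their poses are not given: they have to be found in the camera images.
- mixer: Heavy fixed bench device. Origin on the table under the centre of its well; x to its back (hinge side), y to its left, z up. Well: white box 160 (x) by 150 (y) mm, 95 mm high, open on top, tube block inside. Control deck: grey box 160 by 109 mm on its right (-y) side, also 95 mm high, centred at y = -130 mm, with the selector knob on it.
- lid (a joint): Hinge angle of the mixer's white lid, rad: 0 = fully shut (flat on the well), grows as it opens upward (about 0.6 to 1.1 at the start, at most 1.35). The hinge is stiff: the lid stays where it is left. It takes about 3 N at its front edge to push it down.
- lid_hinge (a point): Point on the lid's hinge axis (along the mixer's y), at the well's back rim, 95 mm above the table; its frame turns with the lid. The lid is a white slab 163 mm from hinge to front edge, 148 mm wide, on the -x side of this point, z = 0 (underside) to 10 mm (upper face), with a grey finger tab 50 mm wide sticking 13 mm out of the middle of its front edge.
- lid_edge (a point): Point in the middle of the lid's upper (outer) face, 8 mm in from its front edge, 155 mm from the hinge; moves with the lid. Pushing down here closes the lid.
- selector_press (a joint): How far the selector knob is pressed, m: 0 = fully up, 0.008 = fully down. Spring: about 4 N at the top, 9 N fully down. Up, a hidden tooth locks it against turning; from 0.006 on it turns freely. Between the start notch and the tab it is held down at about 0.006; at the tab it can spring up again.
- selector (a joint): Angle of the selector knob, rad, growing clockwise seen from above: about 0 at the start (its locked start notch). It must be turned 0.95 to 1.4 rad clockwise, to where its nose points at the collar's tab; a firm stop lies 0.08 to 0.1 rad past the tab's direction.
- selector_grip (a point): Point on the knob's vertical axis, midway up its grip bar, 129 mm above the table when up; moves and turns with the knob; x points along the bar to the nose. Black knob: skirt disc 64 mm across, top 14 mm below this point; on it an upright bar 14 mm thick (y), x from -29 to +32 mm, top 15 mm above this point. The nose is its pointed end, with a white line on top.
- collar: Flat aluminium collar 86 mm across, 4 mm thick, lying fixed on the control deck under the knob, with one raised tab on its rim. Origin on the knob's axis at the deck (95 mm above the table); x points to the tab. The tab does not move.
- collar_tab (a point): Top of the collar's raised tab, 46 mm from the knob's axis, 8 mm above the deck; the tab is 16 mm long (radially), 7 mm wide.
- bottle: Amber reagent bottle, 56 mm across, 130 mm tall, left of the mixer. Origin under its centre. Not to be disturbed.
- dishes: Stack of three flat round dishes, 90 mm across, 42 mm tall, behind the mixer. Origin under its centre. Not to be disturbed.
- rack: White tube rack, 200 (x) by 70 (y) mm, 61 mm tall, right of the mixer. Origin under its centre. Not to be disturbed.
- beaker: Small glass beaker, 64 mm across, 85 mm tall, behind the mixer. Origin under its centre. Not to be disturbed.

How it is judged:
By the outcome, as a careful person would: the job done as asked, in the order asked, and still so for the second after the job is handed in, with the robot touching nothing.
It also fails if it takes over 48 s, if anything falls off the work surface, if the arm or the gripper's body presses on something with over 40 N, if the wrist force passes 120 N, or if a joint passes its speed limit or range.

## Working session

There is one attempt and no reset: what is moved stays moved. The work goes in short steps, Python scripts to look and compute and a tool call to move; the robot and the scene stay as the last step left them, time stands still between calls to the robot, and variables do not carry over. Pictures are saved under pics/ and viewed, at most 10 in all, crops included, and the job is handed in when it is done.

Besides the shell and the picture viewer there is one more tool, called after "Request:" as a command line: name --argument value ..., lists and objects as JSON in quotes. play_rows: Moves the arm, as the interface text tells. Its arguments: {"type":"object","properties":{"plan":{"type":"array","items":{"type":"array"}}},"required":["plan"]}

```bash
mkdir -p pics
cat > h.py <<'E'
from bench import *
import numpy as np, cv2
from scipy.spatial.transform import Rotation as R
def cloud(p,obs=None):
    """world xyz for every pixel (HxWx3), nan w/o reading"""
    K=p["intrinsics"];z=p["range_z"].astype(float);z=np.where(z>0,z,np.nan)
    v,u=np.mgrid[:z.shape[0],:z.shape[1]]
    c=np.stack([(u-K[0,2])/K[0,0]*z,(v-K[1,2])/K[1,1]*z,z],-1)
    if "rvec" in p:
        M=R.from_rotvec(np.ravel(p["rvec"])).as_matrix();return (c-np.ravel(p["tvec"]))@M
    T=np.array(p["T_tool_cam"]);c=c@T[:3,:3].T+T[:3,3]
    w,x,y,zz=obs["eef_rot"];return c@R.from_quat([x,y,zz,w]).as_matrix().T+np.array(obs["eef_pos"])
def save(p,n,s=1): 
    im=cv2.cvtColor(p["image"],cv2.COLOR_RGB2BGR);cv2.imwrite(n,cv2.resize(im,None,fx=s,fy=s))
E
python3 - <<'E'
from h import *
o=get_obs();print(o["eef_pos"],o["eef_rot"],o["time_s"])
ims=[]
for n in ["scene","side"]:
    p=camera(n);C=cloud(p);np.savez(f"{n}.npz",C=C,im=p["image"])
    ims.append(p["image"])
    for l in ["mixer","lid","selector","collar","collar_tab","bottle","rack","dishes","beaker"]:
        for m in masks_of(p,l)[:1]:
            q=C[m["mask"]];q=q[~np.isnan(q[:,0])]
            print(n,l,round(m["conf"],2),np.round(m["rect"]),np.round(np.percentile(q,[2,50,98],axis=0),3).tolist() if len(q) else "")
    cv2.imwrite(f"pics/{n}.png",cv2.resize(cv2.cvtColor(p["image"],cv2.COLOR_RGB2BGR),(800,600)))
E
```

```text
[5.74458109e-01 1.54688947e-04 2.30393979e-01] [-7.23954338e-04  7.07098443e-01  7.07114599e-01 -4.59862636e-04] 0.0
scene mixer 0.73 [291. 194.  23.  34.] [[0.465, 0.089, -0.0], [0.577, 0.116, 0.073], [0.59, 0.145, 0.131]]
scene lid 0.67 [236. 173.  53.  71.] [[0.522, -0.104, 0.102], [0.582, -0.039, 0.158], [0.633, 0.039, 0.22]]
scene selector 0.84 [189. 173.  20.  19.] [[0.525, -0.19, 0.1], [0.561, -0.161, 0.116], [0.584, -0.135, 0.146]]
scene collar 0.84 [190. 184.  32.  24.] [[0.531, -0.204, 0.095], [0.576, -0.156, 0.099], [0.6, -0.122, 0.11]]
scene collar_tab 0.57 [190. 185.  28.  19.] [[0.533, -0.201, 0.096], [0.578, -0.155, 0.1], [0.597, -0.124, 0.108]]
scene bottle 0.67 [289. 194.  21.  39.] [[0.555, 0.09, 0.005], [0.579, 0.116, 0.078], [0.59, 0.143, 0.131]]
scene rack 0.82 [142. 199.  40.  69.] [[0.461, -0.353, 0.001], [0.58, -0.311, 0.05], [0.66, -0.283, 0.063]]
scene dishes 0.8 [260. 243.  31.  35.] [[0.664, -0.01, 0.006], [0.714, 0.031, 0.041], [0.748, 0.07, 0.046]]
scene beaker 0.59 [204. 240.  22.  30.] [[0.683, -0.14, 0.004], [0.708, -0.113, 0.052], [0.742, -0.085, 0.0
[... 294 characters left out ...]
, -0.161, 0.114], [0.549, 0.002, 0.212]]
side collar 0.7 [282. 162.  20.  15.] [[0.514, -0.177, 0.094], [0.534, -0.138, 0.097], [0.563, -0.118, 0.099]]
side collar_tab 0.74 [200. 218.  41.  31.] [[0.66, -0.006, -0.001], [0.697, 0.052, 0.039], [0.746, 0.078, 0.042]]
side bottle 0.98 [246. 235.  27.  58.] [[0.534, 0.115, 0.006], [0.557, 0.138, 0.069], [0.584, 0.148, 0.129]]
side rack 0.91 [287. 156.  62.  33.] [[0.46, -0.36, -0.0], [0.491, -0.315, 0.048], [0.655, -0.283, 0.06]]
side dishes 0.89 [199. 216.  39.  28.] [[0.66, -0.002, 0.002], [0.697, 0.055, 0.039], [0.74, 0.078, 0.042]]
side beaker 0.96 [216. 177.  24.  40.] [[0.682, -0.141, 0.002], [0.707, -0.092, 0.058], [0.739, -0.081, 0.083]]
```

View pics/scene.png

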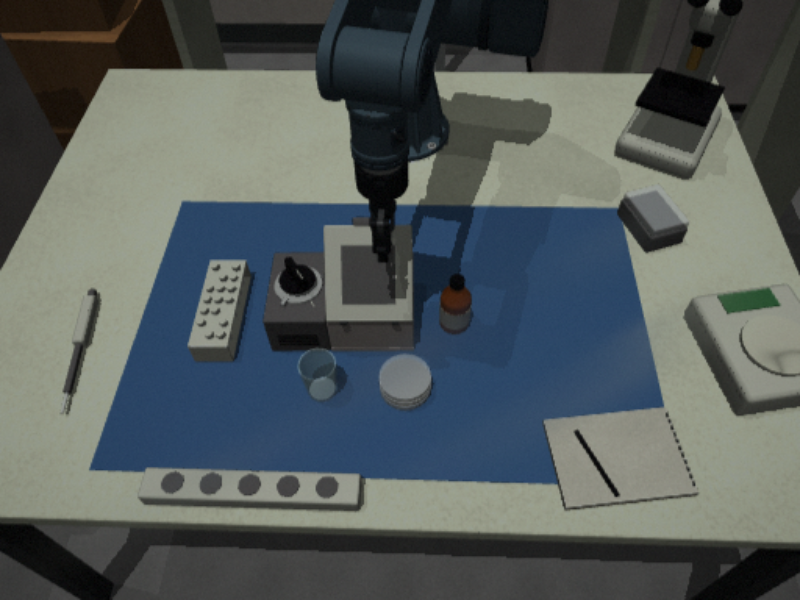

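View pics/side.png

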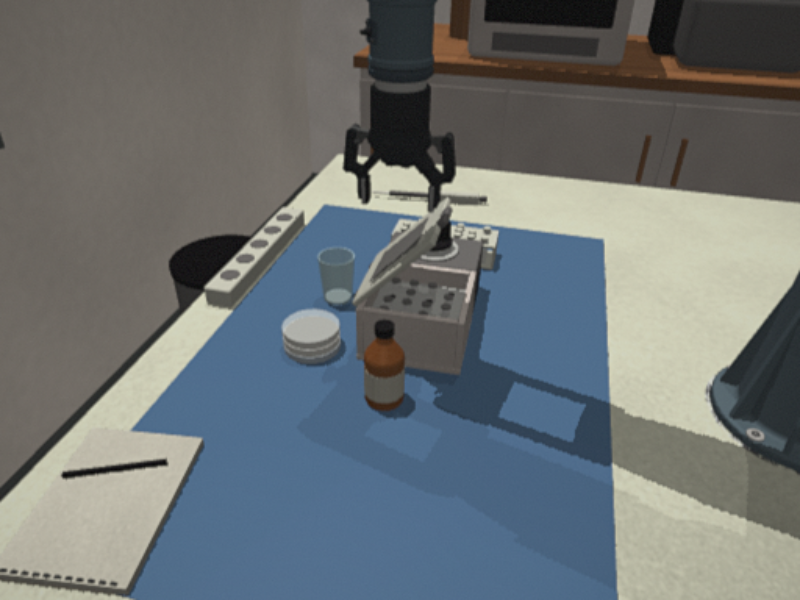

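Run:
```python
from h import *
o=get_obs();p=camera("wrist");C=cloud(p,o);np.savez("wrist.npz",C=C,im=p["image"])
print(np.array(p["T_tool_cam"]).round(3).tolist())
for l in ["lid","selector","collar"]:
    for m in masks_of(p,l)[:1]:
        q=C[m["mask"]];q=q[~np.isnan(q[:,0])]
        print(l,m["conf"],m["rect"],np.round(np.percentile(q,[2,50,98],axis=0),3).tolist() if len(q) else "")
save(p,"pics/wrist.png",1.5)
# lid plane from scene
for n in ["scene","side"]:
    D=np.load(n+".npz")["C"];q=D.reshape(-1,3);q=q[~np.isnan(q[:,0])]
    s=q[(q[:,0]>.48)&(q[:,0]<.65)&(q[:,1]>-.11)&(q[:,1]<.05)&(q[:,2]>.115)&(q[:,2]<.23)]
    # ransac plane
    b=None;rng=np.random.default_rng(0)
    for _ in range(500):
        t=s[rng.choice(len(s),3,False)];nn=np.cross(t[1]-t[0],t[2]-t[0]);nn/=np.linalg.norm(nn)+1e-12
        i=abs((s-t[0])@nn)<.003
        if b is None or i.sum()>b.sum():b=i
    t=s[b];c=t.mean(0);nn=np.linalg.svd(t-c)[2][2];nn*=np.sign(nn[2]);print(n,len(s),b.sum(),c.round(4),nn.round(4),t.min(0).round(3),t.max(0).round(3))
```

```text
[[0.0, -0.962, -0.272, 0.068], [1.0, 0.001, -0.001, 0.0], [0.001, -0.272, 0.962, -0.144], [0.0, 0.0, 0.0, 1.0]]
lid 0.92 [231.2, 243.9, 187.5, 226.7] [[0.52, -0.096, 0.11], [0.561, -0.017, 0.182], [0.63, 0.039, 0.221]]
selector 0.45 [259.6, 340.4, 17.8, 8.8] [[0.572, -0.156, 0.112], [0.577, -0.145, 0.125], [0.584, 0.01, 0.308]]
collar 0.43 [270.4, 335.8, 11.9, 15.0] [[0.584, -0.166, 0.099], [0.59, -0.159, 0.1], [0.596, -0.15, 0.102]]
scene 2895 2452 [ 0.5746 -0.0358  0.1664] [0.7168 0.0291 0.6967] [ 0.513 -0.107  0.115] [0.63  0.041 0.228]
side 1171 1014 [ 0.5656 -0.0151  0.1735] [0.7138 0.037  0.6993] [ 0.511 -0.106  0.115] [0.624 0.046 0.227]
```

The scene view shows the lid about 45° open on the well (its raised front edge near the gripper), with the knob left of it at about (295, 275) and the collar around it. The side view shows the lid hinged at the far edge and the bottle in front. Next I close the fingers above the lid's front edge.

Request:
play_rows --plan '[[0,[0,0,-0.075],0],[0,[-0.09,-0.07,-0.075],0],[0,[-0.09,-0.07,-0.075],0],[0,[-0.09,-0.07,-0.075],0],[0,[-0.09,-0.07,-0.075],0],[0,[-0.09,-0.07,-0.075],0],[0,[-0.09,-0.07,-0.03],0],[0,[-0.09,-0.07,0.0],0],[0,[-0.09,-0.07,0.015],0],[0,[-0.09,-0.07,0.025],0]]'

```text
time_s: 2.2
eef_pos: [0.5467, -0.0356, 0.2203]
eef_rot: [-0.001, 0.707, 0.707, -0.0]
wrist_force: [0.1, 0.1, 1.0]
opening: 0.001
grasp_force: 0.0
```

Run:
```python
from h import *
p=camera("side");save(cv2 and dict(image=p["image"][90:270,150:390]),"pics/s2.png",2.5)
# schedule relative to start 0.575,0,0.2304 (world)
for th in [.8,.6,.4,.2,.1,0]:
    x=.630-.15*np.cos(th)+.01*np.sin(th)+.0145;z=.095+.15*np.sin(th)+.01*np.cos(th);print(th,round(x,4),round(z,4))
```

```text
0.8 0.5472 0.2096
0.6 0.5263 0.1879
0.4 0.5102 0.1626
0.2 0.4995 0.1346
0.1 0.4962 0.1199
0 0.4945 0.105
```

View pics/s2.png

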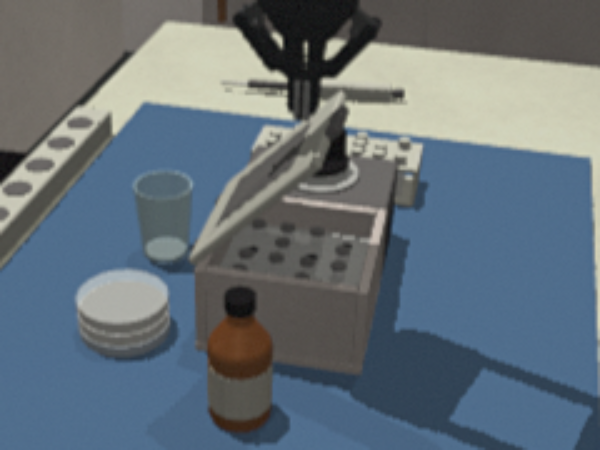

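The shut fingers (crop 303, 105) are just above the lid's upper face near its raised front edge. Next is the slow push along the arc.

Request:
play_rows --plan '[[0,[0,0,0.01],0],[0,[0,0,0.02],0],[0,[0,-0.004,0.028],0],[0,[0,-0.012,0.036],0],[0,[0,-0.02,0.044],0],[0,[0,-0.027,0.052],0],[0,[0,-0.034,0.06],0],[0,[0,-0.04,0.067],0],[0,[0,-0.046,0.074],0],[0,[0,-0.052,0.081],0]]'

```text
time_s: 3.25
eef_pos: [0.526, -0.036, 0.1887]
eef_rot: [0.0, 0.707, 0.707, 0.0]
wrist_force: [0.4, 0.1, 2.2]
opening: -0.001
grasp_force: 0.7
```

Request:
play_rows --plan '[[0,[0,-0.005,0.008],0],[0,[0,-0.009,0.015],0],[0,[0,-0.013,0.022],0],[0,[0,-0.017,0.029],0],[0,[0,-0.021,0.036],0],[0,[0,-0.025,0.043],0],[0,[0,-0.029,0.05],0],[0,[0,-0.033,0.057],0],[0,[0,-0.036,0.063],0],[0,[0,-0.038,0.063],0]]'

```text
time_s: 4.25
eef_pos: [0.5108, -0.0359, 0.1633]
eef_rot: [-0.0, 0.707, 0.707, -0.0]
wrist_force: [-0.1, -0.1, -0.5]
opening: -0.001
grasp_force: 0.2
```

Request:
play_rows --plan '[[0,[0,-0.003,0.008],0],[0,[0,-0.006,0.016],0],[0,[0,-0.009,0.024],0],[0,[0,-0.012,0.031],0],[0,[0,-0.015,0.038],0],[0,[0,-0.018,0.045],0],[0,[0,-0.021,0.052],0],[0,[0,-0.024,0.059],0],[0,[0,-0.026,0.066],0],[0,[0,-0.028,0.072],0]]'

```text
time_s: 5.25
eef_pos: [0.4998, -0.036, 0.1347]
eef_rot: [0.0, 0.707, 0.707, 0.0]
wrist_force: [1.4, -0.7, 0.6]
opening: -0.003
grasp_force: 0.5
```

Request:
play_rows --plan '[[0,[0,-0.002,0.006],0],[0,[0,-0.004,0.012],0],[0,[0,-0.006,0.018],0],[0,[0,-0.007,0.024],0],[0,[0,-0.008,0.03],0],[0,[0,-0.009,0.036],0],[0,[0,-0.01,0.041],0],[0,[0,-0.011,0.046],0],[0,[0,-0.012,0.051],0],[0,[0,-0.012,0.056],0]]'

```text
time_s: 6.25
eef_pos: [0.4948, -0.036, 0.1123]
eef_rot: [-0.0, 0.707, 0.707, -0.0]
wrist_force: [-1.6, -1.8, 0.9]
opening: 0.001
grasp_force: 0.5
```

Request:
play_rows --plan '[[0,[0,0,0.004],0],[0,[0,0,0.008],0],[0,[0,0,0.011],0],[0,[0,0,0.014],0],[0,[0,0,0.016],0]]'

```text
time_s: 6.75
eef_pos: [0.4949, -0.0359, 0.1059]
eef_rot: [-0.0, 0.707, 0.707, -0.0]
wrist_force: [0.0, 0.2, 0.8]
opening: 0.003
grasp_force: 0.5
```

Request:
play_rows --plan '[[0,[0,0,0.002],0],[0,[0,0,0.004],0],[0,[0,0,0.006],0]]'

```text
time_s: 7.05
eef_pos: [0.4951, -0.036, 0.1053]
eef_rot: [-0.0, 0.707, 0.707, -0.0]
wrist_force: [-10.7, 2.7, 23.3]
opening: -0.003
grasp_force: 11.3
```

Run:
```python
from h import *
o=get_obs();print(o["wrist_force"],o["eef_pos"])
p=camera("side");save(dict(image=p["image"][90:270,150:390]),"pics/s3.png",2.5)
p=camera("scene");C=cloud(p);s=C.reshape(-1,3);s=s[~np.isnan(s[:,0])]
s=s[(s[:,0]>.53)&(s[:,0]<.62)&(s[:,1]>-.09)&(s[:,1]<.03)&(s[:,2]>.09)&(s[:,2]<.14)]
A=np.c_[s[:,:2],np.ones(len(s))];f=np.linalg.lstsq(A,s[:,2],rcond=None)[0];print(len(s),f,np.median(s[:,2]))
```

```text
[-10.70502321   2.73276827  23.29891421] [ 0.49509833 -0.03595091  0.10528018]
1149 [-0.00441738  0.00228848  0.10861157] 0.1060018581908188
```

View pics/s3.png

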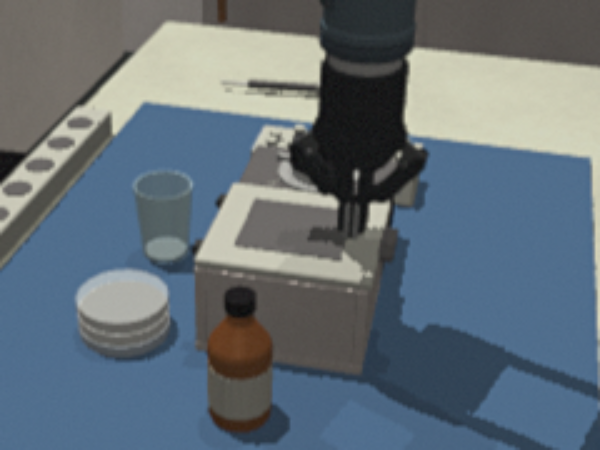

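The lid lies flat, seating with 23 N on the fingers; the plane fit is level at z ≈ 0.106. Retreating straight up, then looking at the knob from above.

Request:
play_rows --plan '[[0,[0,0,-0.02],0],[0,[0,0,-0.1],0],[0,[0,0,-0.2],0],[60,[-0.08,0.04,-0.3],0],[60,[-0.18,0.1,-0.37],0],[60,[-0.29,0.16,-0.37],0],[60,[-0.29,0.16,-0.37],0],[60,[-0.29,0.16,-0.37],0]]'

```text
time_s: 7.95
eef_pos: [0.5591, -0.1532, 0.2512]
eef_rot: [-0.0, 0.708, 0.706, -0.0]
wrist_force: [-0.3, -0.0, -0.4]
opening: 0.701
grasp_force: 0.0
```

Run:
```python
from h import *
o=get_obs();print(o["wrist_force"],o["eef_pos"],o["q"])
p=camera("wrist");C=cloud(p,o);np.savez("w2.npz",C=C,im=p["image"]);save(p,"pics/w2.png",1.5)
for l in ["selector","collar","collar_tab"]:
    for m in masks_of(p,l)[:1]:
        q=C[m["mask"]];q=q[~np.isnan(q[:,0])];print(l,m["conf"],m["rect"],np.round(np.percentile(q,[2,50,98],axis=0),3).tolist())
f=C.reshape(-1,3);f=f[~np.isnan(f[:,0])]
near=(abs(f[:,0]-.56)<.08)&(abs(f[:,1]+.16)<.08)
b=f[near&(f[:,2]>.136)&(f[:,2]<.15)];print("bar",len(b))
r=cv2.minAreaRect(b[:,:2].astype(np.float32)*1000);print(r)
t=f[near&(f[:,2]>.0965)&(f[:,2]<.109)];h=np.histogram(f[near][:,2],np.arange(.09,.15,.002));print(h[0].tolist())
```

```text
[-0.32159784 -0.04346579 -0.43276561] [ 0.55914865 -0.15320858  0.25118244] [-4.72140235e-01  1.75402711e-01  1.57247120e+00  1.59332418e-04
  1.39436810e+00 -4.69917897e-01]
selector 0.66 [250.3, 188.4, 72.3, 66.9] [[0.525, -0.192, 0.115], [0.553, -0.159, 0.117], [0.581, -0.134, 0.146]]
collar 0.96 [253.0, 184.3, 98.8, 93.3] [[0.513, -0.204, 0.097], [0.56, -0.148, 0.1], [0.598, -0.123, 0.113]]
collar_tab 0.6 [251.2, 188.6, 71.6, 69.6] [[0.525, -0.192, 0.114], [0.553, -0.159, 0.117], [0.582, -0.134, 0.146]]
bar 1298
((554.4838256835938, -162.8417205810547), (60.22966384887695, 14.387994766235352), 35.745704650878906)
[38, 198, 3425, 7727, 784, 1734, 101, 819, 4698, 372, 7, 27, 646, 1741, 50, 32, 34, 31, 31, 35, 37, 36, 35, 36, 38, 45, 124, 856, 199]
```

View pics/w2.png

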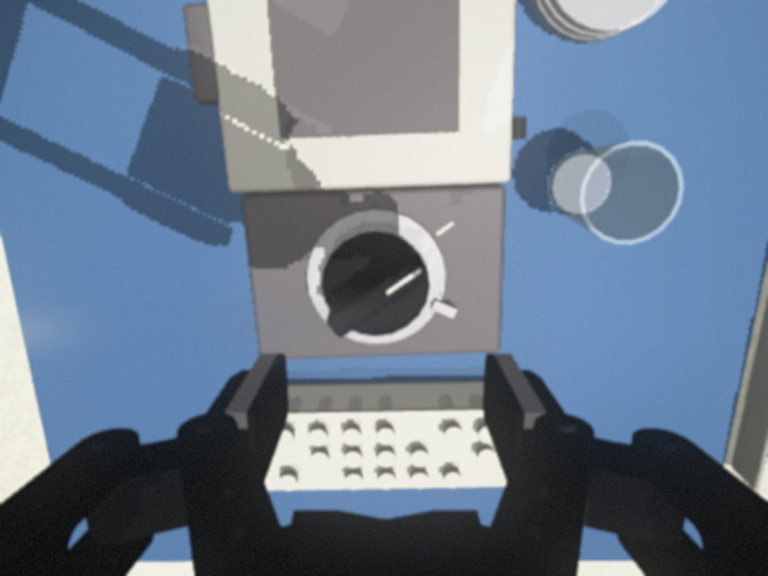

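The nose (white line 390,292 → 420,272) points right and up. The tab is at about (445, 308), so the turn is clockwise. I'll measure the axis and the tab's direction.

Run:
```python
from h import *
D=np.load("w2.npz");C=D["C"];im=D["im"].astype(int)
f=C.reshape(-1,3);col=im.reshape(-1,3);k=~np.isnan(f[:,0]);f=f[k];col=col[k]
c=np.array([.5533,-.1637]);r=np.hypot(*(f[:,:2]-c).T)
# skirt disc circle fit: top face z~.115
s=f[(r<.04)&(f[:,2]>.111)&(f[:,2]<.119)];h=cv2.convexHull(s[:,:2].astype(np.float32)*1000);print("skirt",cv2.minEnclosingCircle(h),cv2.fitEllipse(h))
col_=f[(r<.047)&(f[:,2]>.0975)&(f[:,2]<.102)&(col.min(1)>90)];h=cv2.convexHull(col_[:,:2].astype(np.float32)*1000);print("collar",cv2.minEnclosingCircle(h))
g=(r>.0405)&(r<.058)&(f[:,2]>.1005)&(f[:,2]<.108)
t=f[g];a=np.degrees(np.arctan2(*(t[:,:2]-c).T[::-1]));print(np.histogram(a,np.arange(-180,181,10)))
g2=g&(np.degrees(np.arctan2(f[:,1]-c[1],f[:,0]-c[0]))<0)&(np.degrees(np.arctan2(f[:,1]-c[1],f[:,0]-c[0]))>-60)
t=f[g2];print(len(t),t.mean(0),cv2.minAreaRect(t[:,:2].astype(np.float32)*1000))
b=f[(r<.04)&(f[:,2]>.136)&(f[:,2]<.15)];ev=np.linalg.svd(b[:,:2]-b[:,:2].mean(0))[2][0];print("bar",b.mean(0),np.degrees(np.arctan2(ev[1],ev[0])))
n=f[(r<.045)&(f[:,2]>.136)&(col.min(1)>110)&k[k]];print("noseline",n.mean(0),len(n))
```

```text
skirt ((553.3784790039062, -163.46188354492188), 31.809680938720703) ((553.4430541992188, -163.4250946044922), (62.937870025634766, 63.173728942871094), 50.99320983886719)
collar ((553.267822265625, -163.40591430664062), 46.780555725097656)
(array([ 6,  7,  7,  7,  0,  0,  3,  5,  4,  4,  6, 10,  4,  5,  6, 95, 23,
        8,  8,  8,  6, 11, 10, 10,  9,  8, 30, 27, 17, 14,  8, 11,  7,  8,
        8,  5]), array([-180, -170, -160, -150, -140, -130, -120, -110, -100,  -90,  -80,
        -70,  -60,  -50,  -40,  -30,  -20,  -10,    0,   10,   20,   30,
         40,   50,   60,   70,   80,   90,  100,  110,  120,  130,  140,
        150,  160,  170,  180]))
141 [ 0.59498714 -0.18215104  0.10342909] ((593.0069580078125, -185.2606201171875), (39.028892517089844, 17.084672927856445), 61.67578887939453)
bar [ 0.55382467 -0.16195381  0.14458223] -144.23174179561508
noseline [ 0.56079455 -0.15550492  0.21022186] 210
```

Request:
play_rows --plan '[[40,[-0.026,-0.0145,0.0],0.05],[40,[-0.026,-0.0145,0.05],0.1],[40,[-0.026,-0.0145,0.1],0.15],[40,[-0.026,-0.0145,0.15],0.2],[40,[-0.026,-0.0145,0.18],0.25],[40,[-0.026,-0.0145,0.2],0.302],[40,[-0.026,-0.0145,0.2],0.302],[40,[-0.026,-0.0145,0.2],0.302]]'

```text
time_s: 8.95
eef_pos: [0.5527, -0.1609, 0.1713]
eef_rot: [-0.0, 0.952, 0.307, -0.0]
wrist_force: [-0.4, 0.1, 0.2]
opening: 0.47
grasp_force: 0.0
```

Run:
```python
from h import *
o=get_obs();print(o["wrist_force"],o["eef_pos"],o["q"],o["opening"])
w,x,y,z=o["eef_rot"];M=R.from_quat([x,y,z,w]).as_matrix();print("tool y dir",np.degrees(np.arctan2(M[1,1],M[0,1])),"tool x dir",np.degrees(np.arctan2(M[1,0],M[0,0])))
p=camera("wrist");C=cloud(p,o);np.savez("w3.npz",C=C,im=p["image"]);save(p,"pics/w3.png",1.5)
c=np.array([.5533,-.1635])
for D in [C,np.load("w2.npz")["C"]]:
    f=D.reshape(-1,3);f=f[~np.isnan(f[:,0])];d=f[:,:2]-c;r=np.hypot(*d.T);a=np.degrees(np.arctan2(d[:,1],d[:,0]))
    for zl in (.1005,.102):
        g=(r>.040)&(r<.056)&(f[:,2]>zl)&(f[:,2]<.108)&(a<-5)&(a>-45);t=f[g];
        if g.sum()>5: print("tab",g.sum(),np.median(a[g]),np.percentile(a[g],[10,90]),t.mean(0))
    s=f[(r<.04)&(f[:,2]>.111)&(f[:,2]<.119)];print("skirt",cv2.minEnclosingCircle(cv2.convexHull(s[:,:2].astype(np.float32)*1000)),np.median(s[:,2]))
    b=f[(r<.04)&(f[:,2]>.140)&(f[:,2]<.15)];print("bar",cv2.minAreaRect(b[:,:2].astype(np.float32)*1000),np.median(b[:,2]))
```

```text
[-0.35686147  0.07562724  0.23420809] [ 0.55267268 -0.16093612  0.17126266] [-4.89541803e-01  2.42662506e-01  1.66029667e+00  1.48189756e-04
  1.23974563e+00  4.57953752e-01] 0.46954064316059146
tool y dir -54.29027172410535 tool x dir 35.709750496237454
tab 311 -22.8565547714518 [-27.60200043 -17.05329247] [ 0.59547638 -0.18138775  0.10348821]
tab 237 -23.25854286512257 [-26.93553007 -19.8164532 ] [ 0.59656846 -0.18217523  0.10426321]
skirt ((553.768310546875, -163.89181518554688), 32.072792053222656) 0.11646141603379329
bar ((555.1686401367188, -162.9188232421875), (59.846046447753906, 13.773933410644531), 35.386390686035156) 0.14529379049014257
tab 140 -23.168721322896502 [-28.64428615 -19.46613083] [ 0.59518532 -0.18209829  0.1035064 ]
tab 113 -23.13754899473858 [-26.85800551 -20.02428958] [ 0.59648506 -0.18205505  0.10411013]
skirt ((553.3784790039062, -163.46188354492188), 31.809680938720703) 0.1164298116710332
bar ((554.4456787109375, -162.86917114257812), (60.135650634765625, 14.387994766235352), 35.74571228027344) 0.14519100226701892
```

View pics/w3.png

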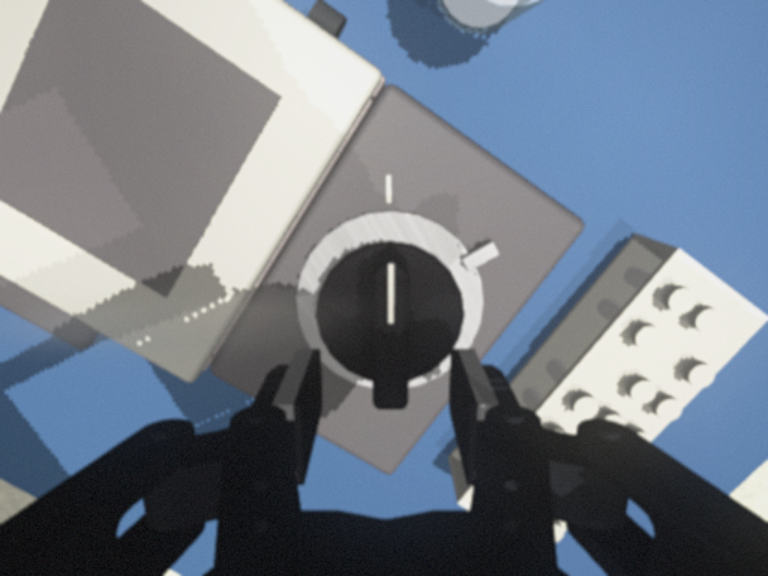

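The bar is vertical in the image, with its line at column 390; the finger middle is at column 386. I shift about 2.5 mm, go down and grip.

Request:
play_rows --plan '[[40,[-0.002,0.006,0.0],0],[40,[-0.002,0.006,0.05],0],[40,[-0.002,0.006,0.09],0],[40,[-0.002,0.006,0.115],0],[40,[-0.002,0.006,0.127],0],[10,[-0.002,0.006,0.127],0],[10,[-0.002,0.006,0.127],0],[10,[-0.002,0.006,0.127],0],[10,[-0.002,0.006,0.127],0],[10,[-0.002,0.006,0.127],0]]'

```text
time_s: 10.0
eef_pos: [0.5533, -0.1636, 0.1216]
eef_rot: [-0.001, 0.952, 0.306, -0.001]
wrist_force: [-4.3, 4.2, 2.9]
opening: 0.147
grasp_force: 62.0
```

Request:
play_rows --plan '[[10,[0,0,0.004],0],[10,[0,0,0.008],0],[10,[0,0,0.012],0],[10,[0,0,0.016],0],[10,[0,0,0.0185],0],[10,[0,0,0.0185],0]]'

```text
time_s: 10.6
eef_pos: [0.5534, -0.1636, 0.1146]
eef_rot: [-0.001, 0.952, 0.306, -0.0]
wrist_force: [-5.6, 4.6, 7.6]
opening: 0.147
grasp_force: 62.5
```

Request:
play_rows --plan '[[10,[0,0,0.001],0.015],[10,[0,0,0.001],0.03],[10,[0,0,0.001],0.03]]'

```text
time_s: 10.9
eef_pos: [0.5533, -0.1636, 0.1144]
eef_rot: [-0.001, 0.965, 0.261, -0.001]
wrist_force: [-6.7, 5.4, 7.3]
opening: 0.149
grasp_force: 62.6
```

```bash
python3 -c "
from h import *
o=get_obs();print(o['torque'],o['wrist_force'],o['eef_pos'])"
```

```text
[ 0.8832734   1.09711919 -0.02484774] [-6.70848076  5.37425707  7.30049481] [ 0.55329602 -0.16361761  0.11436393]
```

Request:
play_rows --plan '[[10,[0,0,0],0.035],[10,[0,0,0],0.07],[10,[0,0,0],0.105],[10,[0,0,0],0.14],[10,[0,0,0],0.175],[10,[0,0,0],0.21],[10,[0,0,0],0.245],[10,[0,0,0],0.275],[10,[0,0,0],0.296],[10,[0,0,0],0.296]]'

```text
time_s: 11.9
eef_pos: [0.553, -0.1633, 0.1142]
eef_rot: [-0.001, 0.98, -0.2, -0.001]
wrist_force: [-7.3, 5.2, 8.5]
opening: 0.149
grasp_force: 62.6
```

```bash
python3 -c "
from h import *
o=get_obs();print(o['torque'],o['wrist_force'],o['eef_pos'])
w,x,y,z=o['eef_rot'];M=R.from_quat([x,y,z,w]).as_matrix();print(np.degrees(np.arctan2(M[1,0],M[0,0])))"
```

```text
[ 0.99801205  1.34670957 -0.01178859] [-7.34100529  5.18162745  8.46121503] [ 0.55296113 -0.16328876  0.11418186]
-23.102922415000144
```

Request:
play_rows --plan '[[10,[0,0,-0.005],0],[10,[0,0,-0.01],0],[10,[0,0,-0.014],0],[10,[0,0,-0.017],0],[10,[0,0,-0.017],0]]'

```text
time_s: 12.4
eef_pos: [0.5529, -0.1633, 0.1206]
eef_rot: [-0.001, 0.98, -0.199, -0.002]
wrist_force: [-6.0, 6.2, 5.0]
opening: 0.15
grasp_force: 62.2
```

Force stays upward through the rise, so the knob follows. Opening and backing off upward.

Request:
play_rows --plan '[[25,[0,0,-0.017],0],[45,[0,0,-0.017],0],[45,[0,0,-0.02],0],[45,[0,0,-0.1],0],[45,[0,0,-0.2],0],[45,[0,0,-0.3],0],[45,[0,0,-0.3],0],[45,[0,0,-0.3],0]]'

```text
time_s: 13.2
eef_pos: [0.5547, -0.1653, 0.2413]
eef_rot: [0.001, 0.98, -0.2, 0.002]
wrist_force: [-0.1, -0.1, -0.6]
opening: 0.527
grasp_force: 0.0
```

Run:
```python
from h import *
o=get_obs();print(o["wrist_force"],o["eef_pos"])
p=camera("wrist");C=cloud(p,o);save(p,"pics/w4.png",1.5)
c=np.array([.5535,-.1637])
f=C.reshape(-1,3);f=f[~np.isnan(f[:,0])];d=f[:,:2]-c;r=np.hypot(*d.T);a=np.degrees(np.arctan2(d[:,1],d[:,0]))
g=(r>.044)&(r<.056)&(f[:,2]>.1005)&(f[:,2]<.108)&(a<-5)&(a>-45);print("tab",g.sum(),np.median(a[g]),np.percentile(a[g],[10,90]))
s=f[(r<.04)&(f[:,2]>.105)&(f[:,2]<.119)];print("skirt",cv2.minEnclosingCircle(cv2.convexHull(s[:,:2].astype(np.float32)*1000)),np.median(s[:,2]))
b=f[(r<.04)&(f[:,2]>.13)&(f[:,2]<.15)];print("bar",cv2.minAreaRect(b[:,:2].astype(np.float32)*1000),np.median(b[:,2]))
p=camera("scene");C=cloud(p)
s=C.reshape(-1,3);s=s[~np.isnan(s[:,0])];s=s[(s[:,0]>.49)&(s[:,0]<.62)&(s[:,1]>-.09)&(s[:,1]<.03)&(s[:,2]>.09)&(s[:,2]<.14)]
print("lid",np.linalg.lstsq(np.c_[s[:,:2],np.ones(len(s))],s[:,2],rcond=None)[0],np.median(s[:,2]))
for l in ["bottle","rack","dishes","beaker"]:
    for m in masks_of(p,l)[:1]:
        q=C[m["mask"]];q=q[~np.isnan(q[:,0])];print(l,np.round(m["rect"]),np.median(q,0).round(3))
```

```text
[-0.06687475 -0.12483462 -0.61046129] [ 0.55469007 -0.16533386  0.2413045 ]
tab 108 -23.911199222921372 [-27.43131267 -20.59143995]
skirt ((557.4912719726562, -165.7466278076172), 35.29698181152344) 0.11644192297303962
bar ((555.307861328125, -164.62255859375), (13.913151741027832, 60.04254913330078), 67.03948211669922) 0.1452373050623456
lid [-0.00179387 -0.00106708  0.10700311] 0.10607570484395878
bottle [289. 193.  21.  39.] [0.579 0.117 0.078]
rack [141. 199.  42.  66.] [ 0.58  -0.311  0.05 ]
dishes [260. 245.  30.  36.] [0.715 0.032 0.041]
beaker [204. 238.  24.  33.] [ 0.701 -0.113  0.055]
```

View pics/w4.png

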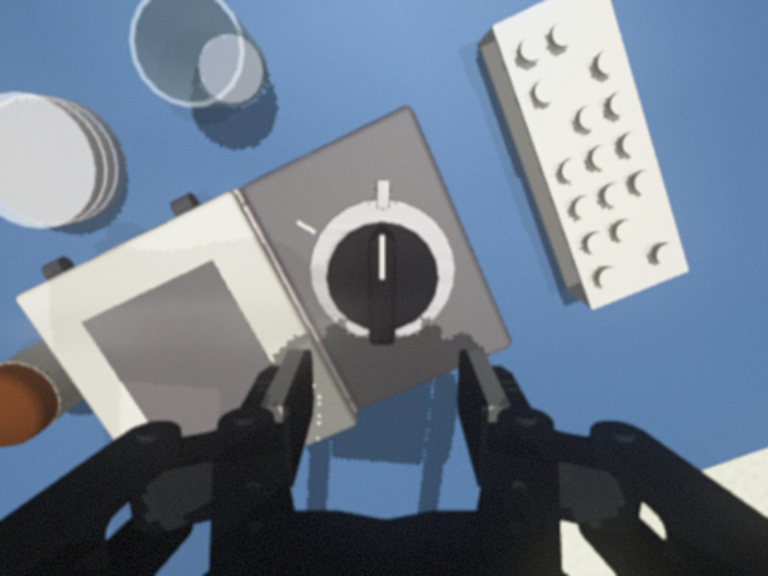

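The knob's line (382, 235–280) points straight at the tab (383, 193). It is fully up (bar top at 0.145, as before), the lid is flat and the neighbours have not moved.

```bash
python3 -c "
from bench import *
print(hand_in())"
```

```text
the job is handed in; nothing more can be done
None
```

The job is handed in: the lid was lowered gently and lies fully shut, and the knob was pressed and turned about 59° clockwise until its nose points at the tab (within about 1°; I did not push on to the firm stop just past it), where it sprang fully back up, with the bottle, dishes, rack and beaker left undisturbed.

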